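# Lock the guide roller with a push nut

## Robot

A 6-joint arm with a two-finger parallel gripper is mounted at the origin on a cart in front of the work surface, level with it; the furniture and walls round the work are solid. World frame = base frame: x ahead of the robot, y to its left, z up, the work surface at z = 0. Lengths are in m, angles in rad, forces in N, time in s.
With the tool pointing down it reaches from about 0.3 to 0.75 m from the base axis. Payload 8.5 kg.
Tool frame: the origin (TCP) lies on the mounting face of the last link; the fingertips stand 166 mm ahead of it and the grasp point (between the pads) lies grasp_offset ahead of it (grasp_offset is the distance from the TCP to the grasp point, in m); x points along the fingers, y is the direction in which the jaws open and shut, and the axes are right-handed (so a half turn about x gives the same grasp; the last joint's range is limited). The gripper opens to 88 mm and grips with 3 to 60 N. Pads are 18 mm wide; open, the fingers measure 123 mm over their backs; the gripper's body (75 mm by 187 mm) begins 45 mm behind the grasp point.
Start: joints at [-1.518, 0.381, 1.297, -0, 1.464, -0.215], TCP at [0.146, -0.53, 0.405] pointing down, gripper open.
Joint ranges: [-3.11, 3.11], [-0.89, 2.33], [0.22, 2.48], [-1.42, 4.56], [0.17, 2.85], [-2.88, 2.88]. Speed limits (rad/s): [2.39, 2.39, 3.14, 3.14, 3.14, 3.14].

## Interface

Orientations are given as [roll, pitch, yaw] about the fixed x, y, z axes, in that order (R = Rz(yaw) Ry(pitch) Rx(roll)).
In Python, from station import * gives the robot as it stands.
- The arm moves only by the tool drive_tool, never from a script. Its arguments are lists of equal length, an entry for each row: "grip": the gripper's target within -1 to 1 (fully open at 1, half-way at 0, shut at -1); "offset": the shift along the tool's x, y, z in m, a list of three; "twist": the turn, a rotation vector about the tool's x, y, z in degrees, a list of three. A call has exactly 10 rows; each row is the pose to reach, as a shift and turn from the pose commanded when the call began, along the tool's axes at that moment; what a row does not reach only later rows make up. A row lasts 1/8 s, in which the tool goes at most 62.5 mm and 10.7 degrees, less where a joint would pass 70% of its speed; a pose out of reach is approached as far as the arm can. A call with a gripper value outside its range is refused whole. The fingers move at their own pace and stop on an object; "newtons" is the grip in N (left out, the last holds). Time passes only in rows, so rows that repeat a pose let the fingers close, or fill a call up. It gives the time, the measured TCP pose, the force and the opening at its end, in the units of the state.
- sense(): the state, without advancing time (a new reading comes with each control period).
- get_image(name): name is "scene" or "top" or "wrist"; returns a dict with "frame" (480x640x3 uint8, red, green, blue), "z_map" (480x640 float32, m along the optical axis (not along the pixel's ray), 0 where there is no reading), "fx", "fy", "cx", "cy" (pixels), "view" (4x4, takes a point from world to camera coordinates); the wrist camera has in their place "T_tool_cam" (4x4, takes a point from camera to tool coordinates, whose origin is the TCP and whose axes are the tool frame's). Camera axes: x right, y down, z forward; pixel columns grow to the right and rows downward; lengths in m; the calibration is good to about 2 mm. A picture is of the moment at which its call begins: read the wrist's pose just before it.
- hand_in(): hands the job in, once; it reports no verdict.
The state is a dict: "t": time; "q": joint angles; "qvel": joint speeds; "tau": joint torques, N m; "tcp_pos": TCP position; "orientation": TCP orientation; "contact_force": force on the tool from outside, world axes, zero at the start; "wrist_torque": the same for the moment, N m; "width": finger opening in m.
Only numpy, scipy, OpenCV 4.12 (cv2) and the standard library are available. Lean on these libraries where they do the work, as an engineer would, in place of code of your own. Each camera call takes 0.05 s, during which the arm holds its last target.

## Task

The brass guide roller stands loose on its shaft in the grey bracket: take the orange push nut out of the blue cradle, change your grip on it as needed to get it between the bracket's cheeks, and press it straight down the shaft until its teeth bite and it sits level and fully home on top of the roller. Stop pressing when you feel it seat rather than ramming it, let go, and leave the other things on the board where they are.

Things in the scene. Friction and masses are not known exactly. Their poses are not given: they have to be found in the camera images.
- push_nut: loose orange oblong push nut, 54 mm (its x) by 30 mm (its y) by 16 mm tall, about 60 g. Origin: centre of the underside, on the axis of its upright through bore (18 mm wide). Half a turn makes no difference. It starts in the cradle, teeth end down, x along the cradle's x
- teeth (a point): centre of the ring of four sprung steel teeth in the nut's bore, 4 mm above its underside; at rest they leave 10.4 mm. On the shaft they spread and rub: about 8 to 20 N of push while they climb the taper, then about 5 to 13 N along the plain part; they hold the nut wherever it is let go. Once home the push rises sharply
- cradle: blue cradle fixed to the board. Origin: centre of its underside. The nut lies on its floor, 12 mm above the board, between two end walls 34 mm tall with inner faces at x = +-29.5 mm: no room for fingers at the nut's ends. The floor is 24 mm wide (y), narrower than the nut, and both long sides are open. The board midway between cradle and bracket is bare
- bracket: grey steel bracket fixed to the board. Origin: underside, on the shaft's axis. Base 120 (x) by 62 (y) by 8 mm. Two upright cheeks along x, 46 mm long, 5 mm thick, reaching 70 mm above the board, inner faces at y = +-20 mm: the nut fits between them only with its long side along the bracket's x; its ends then stand 4 mm past the cheeks; no room for fingers at its long sides
- shaft_tip (a point): top of the upright steel shaft, 60 mm above the board and 10 mm below the cheeks' tops. The shaft is 8 mm thick at the tip, widens to 14 mm over the first 11 mm and is plain from there down
- roller_top (a point): centre of the flat upper face of the brass roller (33 mm wide) on the shaft: the face on which the nut must sit. Shims under the roller differ, so this face lies 32 to 42 mm above the board; it does not yield
- die_block: loose oblong dark steel cutting die, 88 x 40 x 30 mm, origin under its centre; leave it alone
- weight_block: loose dark steel weight with a wooden knob, 50 x 62 x 48 mm, origin under its centre; leave it alone
- blanks_tan: loose banded stack of tan leather blanks, 93 x 60 x 21 mm, origin under its centre; leave it alone
- roller: flanged brass roller on the shaft, 33 mm wide, 20 mm tall, on white shims. Origin: centre of its underside
Not all that is in view belongs to the job. Of the things that look like the bracket, the larger one is meant.

How it is judged:
At the end, for the whole second after the job is handed in: The push nut is on the shaft, centred within 2.5 mm, its underside within 1.5 mm of the roller's top face, level within 0.06 rad and at rest (horizontal distance between push_nut and roller_top below 0.0025 m and z of push_nut in the frame of roller_top between -0.0015 and 0.0015 m and angle between push_nut's own z axis and vertical below 0.06 rad and linear speed of push_nut below 0.01 m/s); the robot touches nothing.
It fails at once if the push nut is rammed against the roller with more than 70 N (contact force between push_nut and roller above 70 N).
It fails at once if the die, the weight or the tan blanks are shifted by more than 30 mm (distance of any of die_block, weight_block, blanks_tan from where it was at the start of the episode above 0.03 m).
It also fails if it takes over 58 s, if anything falls off the work surface, if the arm or the gripper's body presses on something with over 40 N, if the wrist force passes 120 N, or if a joint passes its speed limit or range.

## Working session

There is one attempt and no reset: what is moved stays moved. The work goes in short steps, Python scripts to look and compute and a tool call to move; the robot and the scene stay as the last step left them, time stands still between calls to the robot, and variables do not carry over. Pictures are saved under pics/ and viewed, and the job is handed in when it is done.

Besides the shell and the picture viewer there is one more tool, called after "Call:" as name(argument=value, ...), one argument or row to a line, values as JSON. drive_tool: Moves the arm, as the interface text tells. Its arguments: {"type":"object","properties":{"grip":{"type":"array"},"offset":{"type":"array"},"twist":{"type":"array"},"newtons":{"type":"number"}},"required":["grip","offset","twist"]}

```bash
ls; mkdir -p pics
python3 - <<'E'
from station import *
import cv2
s=sense();print(s)
for n in("scene","top","wrist"):
    d=get_image(n);cv2.imwrite(f"pics/{n}0.png",d["frame"][:,:,::-1])
    print(n,d["fx"],d["fy"],d["cx"],d["cy"],d.get("view",d.get("T_tool_cam")))
E
```

```text
pics
{'t': 0.0, 'q': array([-1.51826475e+00,  3.81196031e-01,  1.29820644e+00, -1.75655473e-05,
        1.46356415e+00, -2.15298423e-01]), 'qvel': array([-0.00162138, -0.00075768,  0.00083686,  0.00137515, -0.00051905,
       -0.00049062]), 'tau': array([ 1.30674394e-05, -4.37922871e+01, -2.24557883e+01,  7.13696633e-02,
        3.52091936e-02, -1.24494427e-04]), 'tcp_pos': array([ 0.14554716, -0.53036028,  0.4041559 ]), 'orientation': array([-1.77338618,  1.56942225,  1.63603836]), 'contact_force': array([-0.01468665,  0.13814333,  0.02333256]), 'wrist_torque': array([ 0.0682904 , -0.01619087, -0.02760014]), 'width': 0.08813650179433806}
scene 602.1601420991476 602.1601420991476 305.8841960606912 229.53553789578703 [[-8.53135393e-01 -5.21689024e-01 -7.50697862e-04  4.25003526e-01]
 [-2.47789133e-01  4.06483260e-01 -8.79415661e-01  1.78794194e-01]
 [ 4.59086644e-01 -7.50074611e-01 -4.76054127e-01  1.11940783e+00]
 [ 0.00000000e+00  0.00000000e+00  0.00000000e+00  1.00000000e+00]]
top 489.4874974160358 489.4874974160358 324.901619922258 234.5164629573102 [[ 0.02848914 -0.99959055  0.00266325 -0.0633184 ]
 [-0.98727522 -0.02855494 -0.1564361   0.52234422]
 [ 0.1564481   0.00182737 -0.98768449  1.02670707]
 [ 0.          0.          0.          1.        ]]
wrist 394.16962554267974 394.16962554267974 322.3421943132624 241.13868461256774 [[-1.16542668e-04 -2.97683851e-01  9.54664502e-01  1.99521523e-02]
 [ 9.99999886e-01 -4.77170383e-04 -2.67143720e-05  8.42040073e-04]
 [ 4.63490063e-04  9.54664390e-01  2.97683873e-01 -7.72794631e-02]
 [ 0.00000000e+00  0.00000000e+00  0.00000000e+00  1.00000000e+00]]
```

View pics/scene0.png

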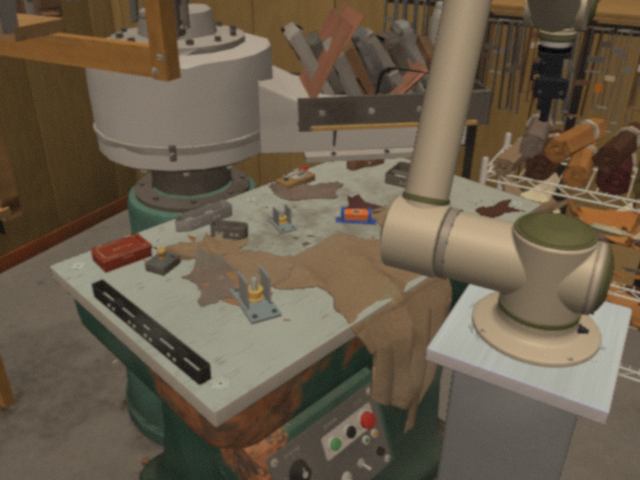

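View pics/top0.png

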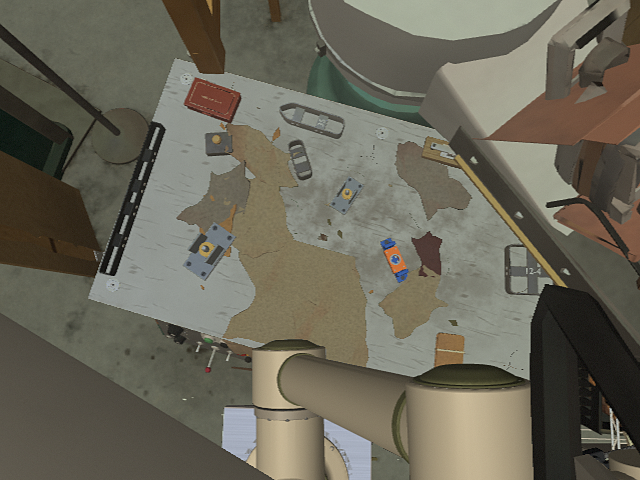

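View pics/wrist0.png

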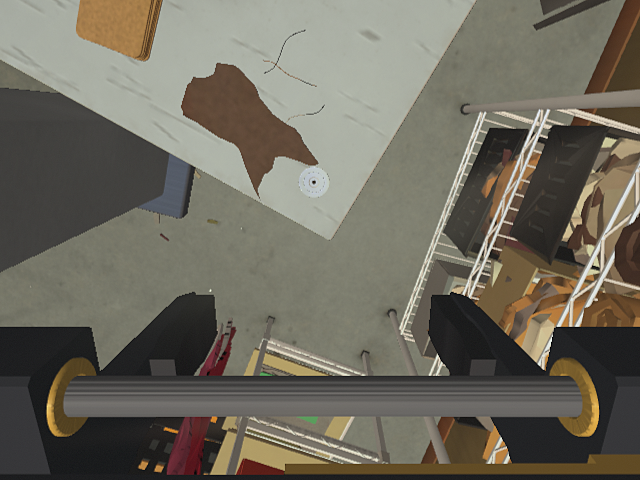

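In the top view, two things look like the bracket. One is at (209,249) with a base about 55 px long, the other at (347,195) with a base about 37 px long. The larger, at (209,249), fits the description. The cradle with the orange nut is at (396,260). I'll confirm with crops and measure.

```bash
cat > h.py <<'E'
from station import *
import cv2, numpy as np
from scipy.spatial.transform import Rotation as R
def Rt(o): return R.from_euler('xyz',o).as_matrix()
def cloud(n):
    """world xyz per pixel"""
    if n=="wrist":
        s=sense(); d=get_image(n); T=np.eye(4);T[:3,:3]=Rt(s["orientation"]);T[:3,3]=s["tcp_pos"];M=T@d["T_tool_cam"]
    else:
        d=get_image(n);M=np.linalg.inv(d["view"])
    z=d["z_map"];v,u=np.mgrid[:480,:640]
    p=np.stack([(u-d["cx"])/d["fx"]*z,(v-d["cy"])/d["fy"]*z,z],-1)
    return d,p@M[:3,:3].T+M[:3,3],M
def crop(d,name,u0,v0,u1,v1,k):
    c=cv2.resize(d["frame"][v0:v1,u0:u1,::-1],None,fx=k,fy=k,interpolation=cv2.INTER_CUBIC);cv2.imwrite("pics/"+name,c)
E
python3 - <<'E'
from h import *
d,P,M=cloud("top")
a=cv2.resize(d["frame"][205:295,165:255,::-1],None,fx=6,fy=6,interpolation=cv2.INTER_CUBIC)[:, :400+0] if 0 else None
crop(d,"c1.png",165,205,255,295,6);crop(d,"c2.png",350,215,440,305,6)
hsv=cv2.cvtColor(d["frame"],cv2.COLOR_RGB2HSV)
for nm,(u0,v0,u1,v1) in dict(big=(170,210,245,290),small=(325,170,368,220),cr=(370,230,420,290)).items():
    p=P[v0:v1,u0:u1].reshape(-1,3);h=hsv[v0:v1,u0:u1].reshape(-1,3)
    print(nm,np.percentile(p[:,2],[1,10,50,90,99,100]).round(4))
    if nm!="cr":
        m=(p[:,2]>.045); 
        m2=(p[:,2]>.004)&(p[:,2]<.02)
    else:
        m=(h[:,0]<18)&(h[:,1]>130)&(p[:,2]>.015); m2=(h[:,0]>100)&(h[:,0]<125)&(h[:,1]>130)
    for q in(p[m],p[m2]):
        r=cv2.minAreaRect((q[:,:2]*1000).astype(np.float32));print(len(q),q.mean(0).round(4),r)
E
```

```text
big [-0.0048 -0.0024  0.0031  0.0135  0.0695  1.0959]
281 [0.4726 0.1843 0.1643] ((417.86785888671875, 97.09442138671875), (315.550048828125, 46.40989685058594), 59.1465950012207)
2270 [0.5173 0.2019 0.0077] ((491.4623107910156, 214.9798583984375), (174.3948211669922, 168.70603942871094), 1.638404369354248)
small [-5.1000e-03 -2.7000e-03  6.0000e-04  8.8000e-03  4.9500e-02  1.0959e+00]
52 [ 0.5515 -0.0806  0.3301] ((501.37518310546875, -64.20648193359375), (39.81660461425781, 287.60150146484375), 76.60232543945312)
396 [ 0.6196 -0.0923  0.0071] ((621.1495361328125, -91.18940734863281), (110.0992431640625, 87.58248138427734), 0.8258724212646484)
cr [-4.8000e-03 -2.7000e-03  7.0000e-04  2.6500e-02  3.4500e-02  1.0959e+00]
231 [ 0.4752 -0.2008  0.0319] ((432.5135498046875, -126.86328125), (54.22003173828125, 208.37796020507812), 30.049392700195312)
190 [ 0.4762 -0.2028  0.0239] ((416.15765380859375, -154.97044372558594), (91.86913299560547, 222.44239807128906), 51.955806732177734)
```

View pics/c1.png

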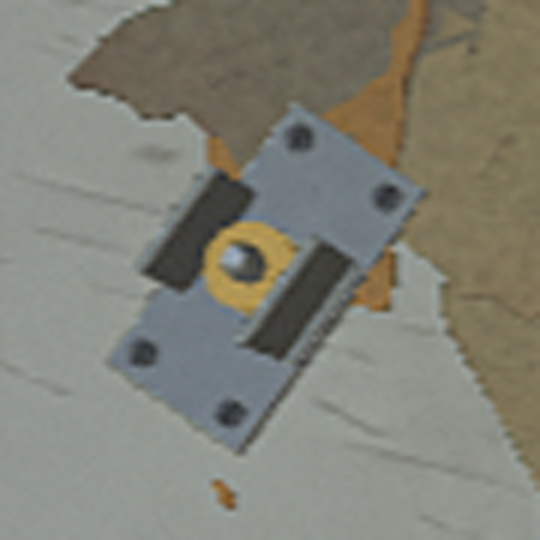

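View pics/c2.png

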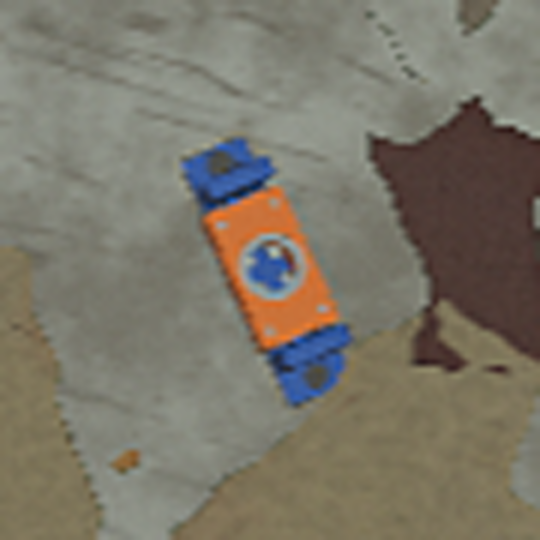

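Run:
```python
from h import *
d,P,M=cloud("top")
hsv=cv2.cvtColor(d["frame"],cv2.COLOR_RGB2HSV)
def rep(p,lab):
    r=cv2.minAreaRect((p[:,:2]*1000).astype(np.float32));print(lab,len(p),p.mean(0).round(4),np.median(p,0).round(4),r)
box=np.zeros((480,640),bool);box[210:290,170:245]=1
ok=(P[...,2]<.09)
z=P[...,2]
rep(P[box&ok&(z>.06)],"cheeks")
g=(hsv[...,0]>90)&(hsv[...,1]>50)
brass=(hsv[...,0]>15)&(hsv[...,0]<30)&(hsv[...,1]>120)&box&(z>.025)&ok
rep(P[brass],"brass")
b2=np.zeros((480,640),bool);b2[225:295,365:425]=1
rep(P[b2&ok&(z>.023)&(hsv[...,0]<18)&(hsv[...,1]>130)],"nut")
rep(P[b2&ok&(z>.031)],"walls")
```

```text
cheeks 148 [0.4852 0.2098 0.0669] [0.485  0.2073 0.0676] ((485.83984375, 210.26422119140625), (50.65161895751953, 45.331451416015625), 56.598243713378906)
brass 102 [0.4869 0.211  0.0352] [0.4879 0.2107 0.0351] ((487.49853515625, 211.68084716796875), (26.461748123168945, 29.220836639404297), 51.54961395263672)
nut 223 [ 0.4758 -0.2018  0.0272] [ 0.4762 -0.2013  0.0272] ((476.15252685546875, -202.5047149658203), (53.2864875793457, 30.524656295776367), 25.434091567993164)
walls 86 [ 0.4795 -0.2026  0.0335] [ 0.4886 -0.2004  0.0331] ((476.4049072265625, -200.98336791992188), (73.65604400634766, 29.307157516479492), 23.727354049682617)
```

Crop c1 shows the larger bracket: base about 120 mm, cheeks about 40 mm apart, brass roller with the shaft at about (240,262) in the crop. Crop c2 shows the orange nut between the blue walls, its bore at about (270,265) in the crop. Measured heights (nut top 27 mm, cheek tops about 68 mm) fit the given sizes.

```bash
cat >> h.py <<'E'
def plan(g,jaw_deg,s=None):
    """g: grasp point world, jaw direction yaw deg (mod 180). prints offset, twist, from measured pose"""
    s=s or sense();A=Rt(s["orientation"]);c=[]
    for k in(jaw_deg,jaw_deg+180):
        a=np.radians(k);x=np.array([0,0,-1.]);y=np.array([np.cos(a),np.sin(a),0]);B=np.stack([x,y,np.cross(x,y)],1)
        rv=np.degrees(R.from_matrix(A.T@B).as_rotvec())
        off=A.T@(np.array(g)+[0,0,grasp_offset]-s["tcp_pos"])
        c.append((k,off.round(4),rv.round(2)))
    for i in c:print(i)
def st():
    s=sense();A=Rt(s["orientation"]);print("t",s["t"],"g",(s["tcp_pos"]+A[:,0]*grasp_offset).round(4),"jaw",np.degrees(np.arctan2(A[1,1],A[0,1])).round(2),"x",A[:,0].round(4),"w",round(s["width"],4),"F",s["contact_force"].round(2),"q",s["q"].round(3))
E
python3 - <<'E'
from h import *
print(grasp_offset);st()
plan([.476,-.2015,.16],115)
E
```

```text
0.1473
t 0.25 g [ 0.1455 -0.5303  0.2572] jaw -74.66 x [-0.e+00  7.e-04 -1.e+00] w 0.0882 F [ 0.03 -0.11  0.45] q [-1.518  0.381  1.298 -0.     1.464 -0.215]
(115, array([ 0.0974, -0.2297, -0.4057]), array([1.7034e+02, 5.0000e-02, 2.0000e-02]))
(295, array([ 0.0974, -0.2297, -0.4057]), array([-9.66, -0.01,  0.04]))
```

Run:
```python
from h import *
d,P,M=cloud("top")
for u,v in [(455,150),(500,200),(545,255),(562,278),(570,265),(560,240),(600,240),(520,270),(550,350)]:
    print((u,v),P[v,u].round(3))
```

```text
(455, 150) [ 0.676 -0.297  0.18 ]
(500, 200) [ 0.576 -0.378  0.192]
(545, 255) [ 0.473 -0.458  0.194]
(562, 278) [ 0.432 -0.49   0.188]
(570, 265) [ 0.45  -0.476  0.249]
(560, 240) [ 0.504 -0.494  0.18 ]
(600, 240) [ 0.492 -0.52   0.268]
(520, 270) [ 0.461 -0.482  0.015]
(550, 350) [ 0.351 -0.094  0.999]
```

Call:
drive_tool(
  grip=[1,1,1,1,1,1,1,1,1,1],
  offset=[
    [0.0,-0.025,-0.045],
    [0.01,-0.05,-0.09],
    [0.02,-0.075,-0.135],
    [0.03,-0.1,-0.18],
    [0.04,-0.125,-0.225],
    [0.05,-0.15,-0.27],
    [0.06,-0.18,-0.32],
    [0.07,-0.205,-0.365],
    [0.085,-0.225,-0.395],
    [0.09,-0.23,-0.405],
  ],
  twist=[
    [-1,0,0],
    [-2,0,0],
    [-3,0,0],
    [-4,0,0],
    [-5,0,0],
    [-6,0,0],
    [-7,0,0],
    [-8,0,0],
    [-9,0,0],
    [-9.7,0,0],
  ],
)

```text
t: 1.55
tcp_pos: [0.476, -0.2, 0.314]
orientation: [-1.083, 1.569, 2.499]
contact_force: [0.5, -1.1, -1.0]
width: 0.0878
```

Run:
```python
from h import *
st()
d,P,M=cloud("wrist")
cv2.imwrite("pics/w1.png",d["frame"][:,:,::-1])
hsv=cv2.cvtColor(d["frame"],cv2.COLOR_RGB2HSV);z=P[...,2]
m=(hsv[...,0]<18)&(hsv[...,1]>150)&(z>.023)&(z<.032)&(np.hypot(P[...,0]-.476,P[...,1]+.2)<.06)
p=P[m];print(len(p),p.mean(0),np.median(p,0),cv2.minAreaRect((p[:,:2]*1000).astype(np.float32)))
m2=(hsv[...,0]>100)&(hsv[...,0]<130)&(hsv[...,1]>120)&(z>.028)&(np.hypot(P[...,0]-.476,P[...,1]+.2)<.06)
p=P[m2];print(len(p),p.mean(0),cv2.minAreaRect((p[:,:2]*1000).astype(np.float32)))
st()
```

```text
t 1.55 g [ 0.4759 -0.1999  0.1667] jaw -64.78 x [-1.1e-03  8.0e-04 -1.0e+00] w 0.0878 F [ 0.55 -1.14 -1.04] q [-0.627  0.41   1.536  0.     1.197  0.503]
2153 [ 0.47743542 -0.20340691  0.02804778] [ 0.48021722 -0.20317028  0.02808557] ((476.18060302734375, -204.1016845703125), (54.42055892944336, 29.68943977355957), 24.539608001708984)
824 [ 0.48506168 -0.20217098  0.04960912] ((475.73614501953125, -200.3988494873047), (74.06941223144531, 104.85491943359375), 24.079242706298828)
t 1.6 g [ 0.476  -0.2001  0.1666] jaw -64.8 x [-9.e-04  9.e-04 -1.e+00] w 0.0881 F [ 0.19  0.62 -1.55] q [-0.628  0.411  1.536  0.     1.196  0.503]
```

View pics/w1.png

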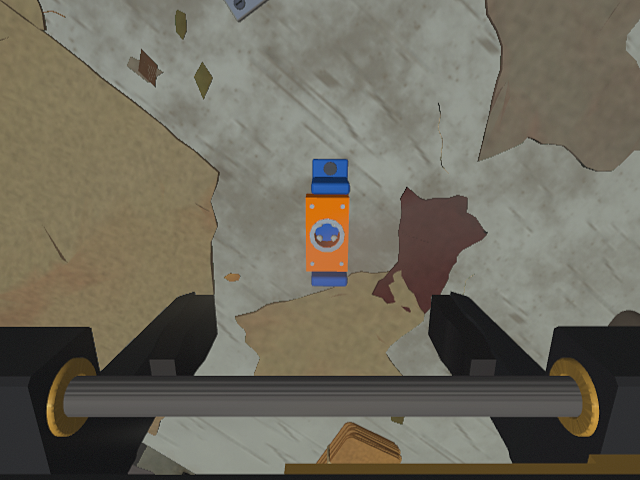

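Run:
```python
from h import *
plan([.476,-.203,.0325],-65.4)
```

```text
(-65.4, array([0.1341, 0.0026, 0.0013]), array([0.6 , 0.03, 0.07]))
(114.6, array([0.1341, 0.0026, 0.0013]), array([-1.794e+02, -1.100e-01,  4.000e-02]))
```

Call:
drive_tool(
  grip=[1,1,1,1,1,1,1,-1,-1,-1],
  offset=[
    [0.03,0.001,0.001],
    [0.06,0.002,0.001],
    [0.09,0.0025,0.0013],
    [0.115,0.0025,0.0013],
    [0.128,0.0025,0.0013],
    [0.134,0.0025,0.0013],
    [0.134,0.0025,0.0013],
    [0.134,0.0025,0.0013],
    [0.134,0.0025,0.0013],
    [0.134,0.0025,0.0013],
  ],
  twist=[
    [0.6,0,0],
    [0.6,0,0],
    [0.6,0,0],
    [0.6,0,0],
    [0.6,0,0],
    [0.6,0,0],
    [0.6,0,0],
    [0.6,0,0],
    [0.6,0,0],
    [0.6,0,0],
  ],
  newtons=25,
)

```text
t: 2.85
tcp_pos: [0.4752, -0.2042, 0.1811]
orientation: [2.053, 1.57, -0.661]
contact_force: [-0.6, 0.3, 0.0]
width: 0.0597
```

Run:
```python
from h import *
st()
plan([.48,0,.10],-65.4)
```

```text
t 2.85 g [ 0.4752 -0.2042  0.0338] jaw -65.55 x [ 4.e-04 -3.e-04 -1.e+00] w 0.0597 F [-0.58  0.35  0.01] q [-0.635  0.604  1.678 -0.     0.859  0.509]
(-65.4, array([-0.0663, -0.1838, -0.0889]), array([-0.15, -0.01, -0.03]))
(114.6, array([-0.0663, -0.1838, -0.0889]), array([ 1.7985e+02, -4.0000e-02,  2.0000e-02]))
```

Call:
drive_tool(
  grip=[-1,-1,-1,-1,-1,-1,-1,-1,-1,-1],
  offset=[
    [0,0,0],
    [0,0,0],
    [0,0,0],
    [0,0,0],
    [0,0,0],
    [0,0,0],
    [-0.005,0,0],
    [-0.02,0,0],
    [-0.04,0,0],
    [-0.06,0,0],
  ],
  twist=[
    [0,0,0],
    [0,0,0],
    [0,0,0],
    [0,0,0],
    [0,0,0],
    [0,0,0],
    [0,0,0],
    [0,0,0],
    [0,0,0],
    [0,0,0],
  ],
)

```text
t: 4.1
tcp_pos: [0.4751, -0.2042, 0.2424]
orientation: [2.067, 1.57, -0.648]
contact_force: [1.1, -0.8, -1.0]
width: 0.0297
```

Run:
```python
from h import *
st()
d,P,M=cloud("wrist");crop(d,"w2.png",160,150,480,390,2)
d,P,M=cloud("top");crop(d,"t2.png",270,190,430,310,4)
plan([.48,0,.06],-65.4)
```

```text
t 4.1 g [ 0.4752 -0.2043  0.0951] jaw -65.56 x [ 7.e-04 -5.e-04 -1.e+00] w 0.0297 F [ 1.1  -0.77 -0.97] q [-0.635  0.507  1.623 -0.     1.011  0.509]
(-65.4, array([ 0.0354, -0.1843, -0.0887]), array([-0.15, -0.13, -0.24]))
(114.6, array([ 0.0354, -0.1843, -0.0887]), array([179.85,  -0.37,   0.21]))
```

View pics/w2.png

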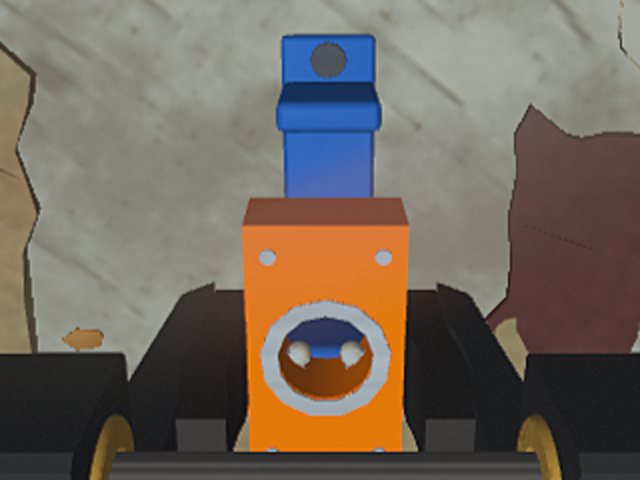

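View pics/t2.png

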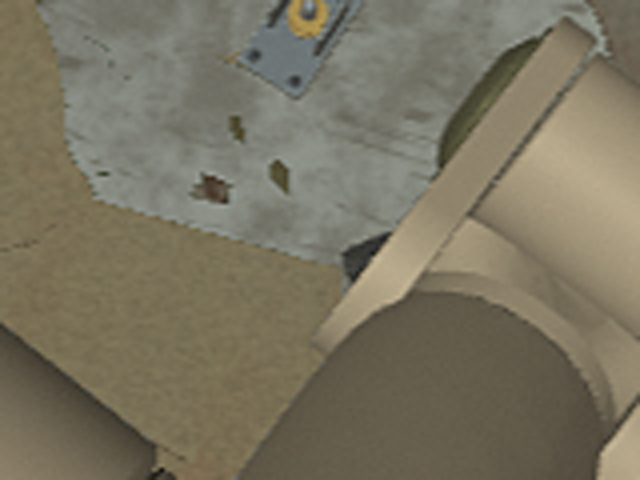

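The nut is held evenly across its long sides (width 29.7 mm) and clear of the cradle. Next I carry it to the bare midway spot.

Call:
drive_tool(
  grip=[-1,-1,-1,-1,-1,-1,-1,-1,-1,-1],
  offset=[
    [0,-0.03,-0.014],
    [0,-0.07,-0.034],
    [0,-0.11,-0.053],
    [0,-0.15,-0.072],
    [0.01,-0.184,-0.089],
    [0.03,-0.184,-0.089],
    [0.05,-0.184,-0.089],
    [0.06,-0.184,-0.089],
    [0.067,-0.184,-0.089],
    [0.067,-0.184,-0.089],
  ],
  twist=[
    [0,0,0],
    [0,0,0],
    [0,0,0],
    [0,0,0],
    [0,0,0],
    [0,0,0],
    [0,0,0],
    [0,0,0],
    [0,0,0],
    [0,0,0],
  ],
)

```text
t: 5.45
tcp_pos: [0.48, -0.0, 0.1737]
orientation: [-0.774, 1.57, 2.794]
contact_force: [-0.3, 0.2, 0.1]
width: 0.0298
```

Run:
```python
from h import *
st()
```

```text
t 5.45 g [0.48   0.     0.0264] jaw -65.57 x [-3.e-04  1.e-04 -1.e+00] w 0.0298 F [-0.32  0.2   0.13] q [-0.247  0.577  1.788  0.     0.777  0.897]
```

Call:
drive_tool(
  grip=[-1,-1,-1,-1,-1,-1,-1,-1,-1,-1],
  offset=[
    [0.002,0,0],
    [0.003,0,0],
    [0.004,0,0],
    [0.0045,0,0],
    [0.005,0,0],
    [0.005,0,0],
    [0.005,0,0],
    [0.005,0,0],
    [0.005,0,0],
    [0.005,0,0],
  ],
  twist=[
    [0,0,0],
    [0,0,0],
    [0,0,0],
    [0,0,0],
    [0,0,0],
    [0,0,0],
    [0,0,0],
    [0,0,0],
    [0,0,0],
    [0,0,0],
  ],
)

```text
t: 6.7
tcp_pos: [0.48, 0.0001, 0.1688]
orientation: [2.939, 1.571, 0.224]
contact_force: [0.5, 0.2, -0.5]
width: 0.0297
```

Run:
```python
from h import *
st()
```

```text
t 6.7 g [4.80e-01 1.00e-04 2.15e-02] jaw -65.56 x [ 0.  0. -1.] w 0.0297 F [ 0.48  0.19 -0.48] q [-0.247  0.586  1.792  0.     0.764  0.897]
```

Call:
drive_tool(
  grip=[-1,-1,-1,-1,-1,-1,-1,-1,-1,-1],
  offset=[
    [0.0003,0,0],
    [0.0006,0,0],
    [0.0009,0,0],
    [0.0012,0,0],
    [0.0014,0,0],
    [0.0014,0,0],
    [0.0014,0,0],
    [0.0014,0,0],
    [0.0014,0,0],
    [0.0014,0,0],
  ],
  twist=[
    [0,0,0],
    [0,0,0],
    [0,0,0],
    [0,0,0],
    [0,0,0],
    [0,0,0],
    [0,0,0],
    [0,0,0],
    [0,0,0],
    [0,0,0],
  ],
)

```text
t: 7.95
tcp_pos: [0.4799, 0.0002, 0.1687]
orientation: [2.392, 1.57, -0.323]
contact_force: [-5.4, 0.1, 18.5]
width: 0.0297
```

Run:
```python
from h import *
st()
```

```text
t 7.95 g [4.80e-01 1.00e-04 2.14e-02] jaw -65.55 x [ 1.e-03 -3.e-04 -1.e+00] w 0.0297 F [-5.37  0.07 18.5 ] q [-0.247  0.586  1.792 -0.     0.762  0.897]
```

Call:
drive_tool(
  grip=[-1,1,1,1,1,1,1,1,1,1],
  offset=[
    [-0.0012,0,0],
    [-0.0012,0,0],
    [-0.0012,0,0],
    [-0.0012,0,0],
    [-0.03,0,0],
    [-0.08,0,0],
    [-0.1,0,0],
    [-0.1,0,0],
    [-0.1,0,0],
    [-0.1,0,0],
  ],
  twist=[
    [0,0,0],
    [0,0,0],
    [0,0,0],
    [0,0,0],
    [0,0,0],
    [-10,0,0],
    [-20,0,0],
    [-30,0,0],
    [-40,0,0],
    [-50,0,0],
  ],
)

```text
t: 9.2
tcp_pos: [0.4799, 0.0001, 0.2673]
orientation: [-1.664, 1.571, 2.782]
contact_force: [0.2, 0.5, -0.5]
width: 0.0881
```

Call:
drive_tool(
  grip=[1,1,1,1,1,1,1,1,1,1],
  offset=[
    [0,0,0],
    [0,0,0],
    [0,0,0],
    [0,0,0],
    [0,0,0],
    [0,0,0],
    [0,0,0],
    [0,0,0],
    [0,0,0],
    [0,0,0],
  ],
  twist=[
    [-10,0,0],
    [-20,0,0],
    [-30,0,0],
    [-40,0,0],
    [-40,0,0],
    [-40,0,0],
    [-40,0,0],
    [-40,0,0],
    [-40,0,0],
    [-40,0,0],
  ],
)

```text
t: 10.45
tcp_pos: [0.48, 0.0001, 0.2673]
orientation: [-2.569, 1.571, 2.569]
contact_force: [0.3, -0.6, -0.7]
width: 0.0879
```

Run:
```python
from h import *
st()
d,P,M=cloud("wrist")
cv2.imwrite("pics/w3.png",d["frame"][:,:,::-1])
hsv=cv2.cvtColor(d["frame"],cv2.COLOR_RGB2HSV);z=P[...,2]
m=(hsv[...,0]<18)&(hsv[...,1]>150)&(z>.011)&(z<.022)&(np.hypot(P[...,0]-.48,P[...,1])<.06)
p=P[m];print(len(p),p.mean(0),np.median(p,0),cv2.minAreaRect((p[:,:2]*1000).astype(np.float32)))
```

```text
t 10.45 g [4.8e-01 1.0e-04 1.2e-01] jaw 24.43 x [-0.  0. -1.] w 0.0879 F [ 0.31 -0.56 -0.69] q [-0.247  0.418  1.695  0.     1.028 -0.673]
2914 [0.48078371 0.00061666 0.01592836] [0.48065454 0.00091617 0.01611279] ((481.2272033691406, -0.22228622436523438), (53.999202728271484, 30.400102615356445), 24.478862762451172)
```

View pics/w3.png

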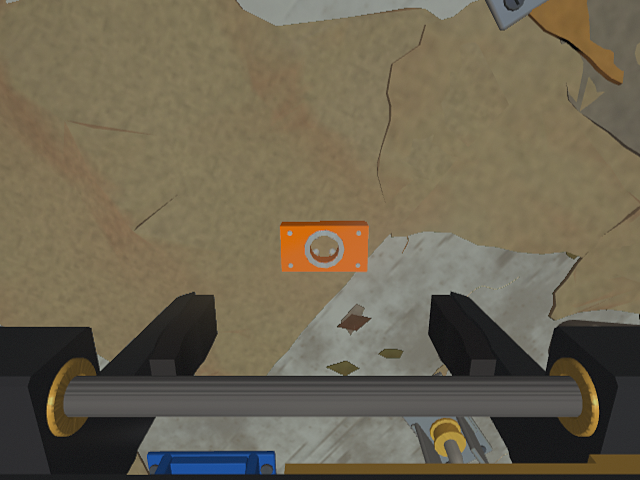

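The picture shows the nut flat on the board, bore at (324,248), yaw 24.5°, lined up with the jaws. Next I grip its ends firmly.

Call:
drive_tool(
  grip=[1,1,1,1,1,-1,-1,-1,-1,-1],
  offset=[
    [0.03,0,0],
    [0.06,0,0],
    [0.085,0,0],
    [0.096,0,0],
    [0.0995,0,0],
    [0.0995,0,0],
    [0.0995,0,0],
    [0.0995,0,0],
    [0.0995,0,0],
    [0.0995,0,0],
  ],
  twist=[
    [0,0,0],
    [0,0,0],
    [0,0,0],
    [0,0,0],
    [0,0,0],
    [0,0,0],
    [0,0,0],
    [0,0,0],
    [0,0,0],
    [0,0,0],
  ],
  newtons=55,
)

```text
t: 11.75
tcp_pos: [0.4801, 0.0001, 0.1682]
orientation: [0.948, 1.57, -0.196]
contact_force: [0.0, 0.5, 4.1]
width: 0.0536
```

Run:
```python
from h import *
st()
```

```text
t 11.75 g [4.802e-01 1.000e-04 2.090e-02] jaw 24.45 x [ 6.e-04 -1.e-04 -1.e+00] w 0.0536 F [0.02 0.54 4.13] q [-0.247  0.588  1.792  0.     0.761 -0.674]
```

Run:
```python
from h import *
plan([.44,.148,.13],-37)
```

```text
(-37, array([-0.1092,  0.0248, -0.1511]), array([ 6.145e+01,  0.000e+00, -4.000e-02]))
(143, array([-0.1092,  0.0248, -0.1511]), array([-1.1855e+02,  5.0000e-02,  0.0000e+00]))
```

Call:
drive_tool(
  grip=[-1,-1,-1,-1,-1,-1,-1,-1,-1,-1],
  offset=[
    [-0.02,0,0],
    [-0.06,0,0],
    [-0.1,0.003,-0.02],
    [-0.109,0.008,-0.05],
    [-0.109,0.014,-0.08],
    [-0.109,0.02,-0.11],
    [-0.109,0.024,-0.14],
    [-0.109,0.025,-0.151],
    [-0.109,0.025,-0.151],
    [-0.109,0.025,-0.151],
  ],
  twist=[
    [0,0,0],
    [0,0,0],
    [9,0,0],
    [18,0,0],
    [27,0,0],
    [36,0,0],
    [45,0,0],
    [54,0,0],
    [61.5,0,0],
    [61.5,0,0],
  ],
)

```text
t: 13.0
tcp_pos: [0.4401, 0.148, 0.2767]
orientation: [-0.691, 1.57, -2.907]
contact_force: [0.5, -0.8, -0.4]
width: 0.0533
```

Run:
```python
from h import *
st()
d,P,M=cloud("wrist");st()
np.savez("w4.npz",P=P,M=M,f=d["frame"],zm=d["z_map"],T=d["T_tool_cam"])
cv2.imwrite("pics/w4.png",d["frame"][:,:,::-1])
```

```text
t 13.0 g [0.4401 0.148  0.1294] jaw -36.97 x [-4.e-04 -1.e-04 -1.e+00] w 0.0533 F [ 0.45 -0.8  -0.36] q [ 0.069  0.382  1.725 -0.     1.035  0.714]
t 13.05 g [0.4402 0.1479 0.1295] jaw -36.9 x [-3.e-04 -0.e+00 -1.e+00] w 0.0537 F [-0.93  0.17 -0.38] q [0.068 0.382 1.724 0.    1.035 0.712]
```

View pics/w4.png

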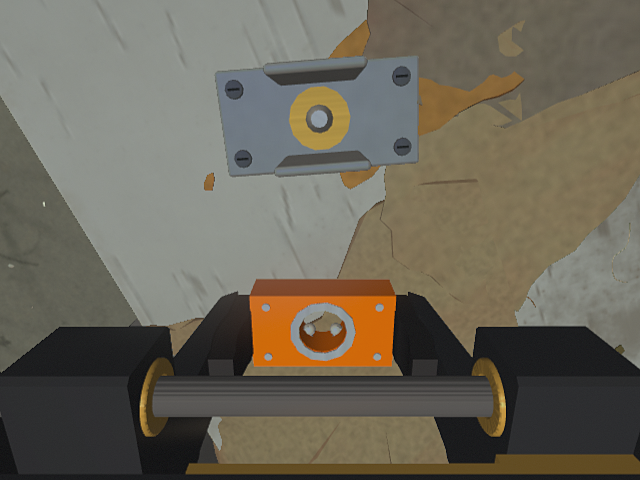

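Run:
```python
from h import *
d=np.load("w4.npz");P=d["P"];f=d["f"];z=P[...,2];zm=d["zm"]
cv2.imwrite("pics/w4c.png",cv2.resize(f[45:190,205:430,::-1],None,fx=3.5,fy=3.5,interpolation=cv2.INTER_CUBIC))
cv2.imwrite("pics/w4n.png",cv2.resize(f[290:370,240:410,::-1],None,fx=4.5,fy=4.5,interpolation=cv2.INTER_CUBIC))
hsv=cv2.cvtColor(f,cv2.COLOR_RGB2HSV)
box=np.zeros((480,640),bool);box[50:185,210:425]=1
br=box&(hsv[...,0]>15)&(hsv[...,0]<30)&(hsv[...,1]>110)&(z>.025)&(z<.055)
rv=P[br];print("roller",len(rv),rv.mean(0),np.percentile(rv[:,2],[5,25,50,75,95]))
print(cv2.minEnclosingCircle((rv[:,:2]*1000).astype(np.float32)))
tip=P[112:126,312:327].reshape(-1,3);tip=tip[tip[:,2]>.057];print("tip",len(tip),tip.mean(0),tip[:,2].max())
ch=P[box&(z>.0655)&(z<.075)];r=cv2.minAreaRect((ch[:,:2]*1000).astype(np.float32));print("cheeks",len(ch),ch.mean(0),np.percentile(ch[:,2],[5,50,95]),r)
bs=P[box&(z>.004)&(z<.012)];r=cv2.minAreaRect((bs[:,:2]*1000).astype(np.float32));print("base",len(bs),np.median(bs[:,2]),r)
nb=np.zeros((480,640),bool);nb[285:370,240:405]=1
nt=P[nb&(hsv[...,0]<18)&(hsv[...,1]>150)&(z>.118)&(z<.135)];print("nut",len(nt),nt.mean(0),np.percentile(nt[:,2],[5,50,95]),cv2.minAreaRect((nt[:,:2]*1000).astype(np.float32)))
```

```text
roller 2363 [0.4855839  0.20999575 0.03588921] [0.03467074 0.03530786 0.03579194 0.03625704 0.03689852]
((485.3714294433594, 209.80007934570312), 16.303834915161133)
tip 210 [0.48546329 0.20971666 0.0609908 ] 0.25674486427879095
cheeks 2387 [0.48672506 0.21167715 0.06948477] [0.06759479 0.06962667 0.07087592] ((485.395263671875, 209.60476684570312), (50.1993293762207, 46.236534118652344), 57.33944320678711)
base 17135 0.008018171693022047 ((486.7656555175781, 207.38417053222656), (78.29694366455078, 128.1514434814453), 53.07223892211914)
nut 8273 [0.44147215 0.14873407 0.12404078] [0.11984516 0.12446883 0.12551224] ((439.810791015625, 147.46107482910156), (31.701534271240234, 55.64780807495117), 52.99863815307617)
```

View pics/w4c.png

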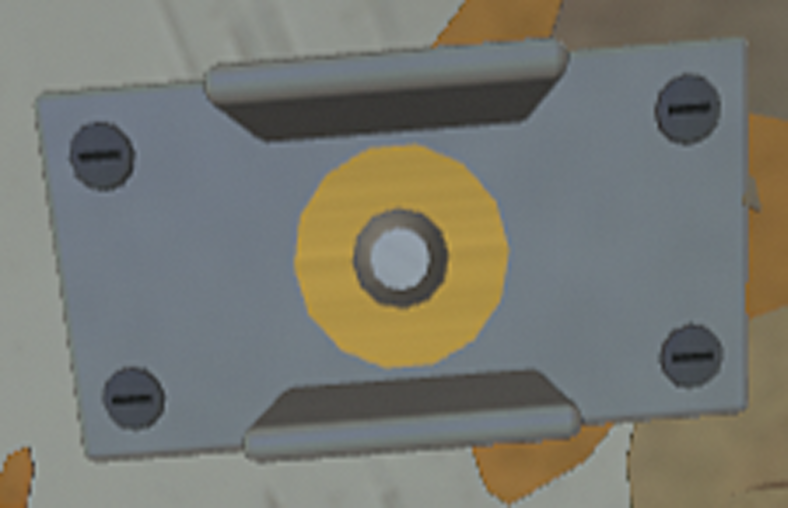

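View pics/w4n.png

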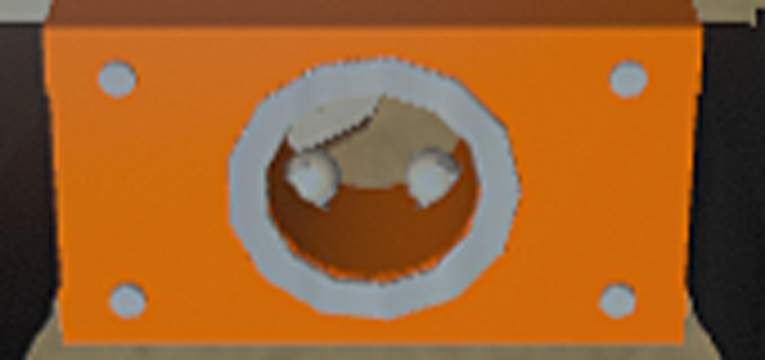

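Run:
```python
from h import *
d=np.load("w4.npz");M=d["M"];g=get_image("wrist")
def at(u,v,z):
    r=M[:3,:3]@np.array([(u-g["cx"])/g["fx"],(v-g["cy"])/g["fy"],1]);return M[:3,3]+r*(z-M[2,3])/r[2]
print("ring",at(323.1,331.8,.1246))
ps=[(240+a/4.5,290+b/4.5) for a,b in((116,79),(628,79),(127,301),(617,301))]
q=np.array([at(*p,.1246) for p in ps]);print("studs",q.mean(0));e=q[1]-q[0];print(np.degrees(np.arctan2(e[1],e[0])),np.linalg.norm(e),np.linalg.norm(q[3]-q[2]),np.linalg.norm(q[2]-q[0]))
print("tip",at(205+400/3.5,45+258/3.5,.06))
st()
n=at(323.1,331.8,.1246)[:2]
s=sense();A=Rt(s["orientation"]);gp=(s["tcp_pos"]+A[:,0]*grasp_offset)
dl=A.T@np.array([*(n-gp[:2]),0]);print("nut off in tool",dl)
```

```text
ring [0.44061701 0.14709115 0.1246    ]
studs [0.44024447 0.14686768 0.1246    ]
-36.999497717174826 0.042182204212811776 0.042107516622998546 0.021096262568214137
tip [0.48550827 0.20955238 0.06      ]
t 13.1 g [0.4402 0.1478 0.1295] jaw -36.91 x [-3.e-04  0.e+00 -1.e+00] w 0.0536 F [-0.32 -0.4  -0.46] q [0.068 0.382 1.724 0.    1.035 0.712]
nut off in tool [-1.15485965e-07  7.50040467e-04  3.43271828e-04]
```

Run:
```python
from h import *
plan([.4854,.2102,.086],-32.6)
```

```text
(-32.6, array([ 0.0435, -0.0014, -0.077 ]), array([-4.31,  0.01,  0.01]))
(147.4, array([ 0.0435, -0.0014, -0.077 ]), array([ 1.7569e+02,  2.0000e-02, -1.0000e-02]))
```

Call:
drive_tool(
  grip=[-1,-1,-1,-1,-1,-1,-1,-1,-1,-1],
  offset=[
    [0,0,-0.02],
    [0,0,-0.04],
    [0,-0.0014,-0.06],
    [0,-0.0014,-0.077],
    [0,-0.0014,-0.077],
    [0.01,-0.0014,-0.077],
    [0.02,-0.0014,-0.077],
    [0.03,-0.0014,-0.077],
    [0.03,-0.0014,-0.077],
    [0.03,-0.0014,-0.077],
  ],
  twist=[
    [0,0,0],
    [-2,0,0],
    [-4.3,0,0],
    [-4.3,0,0],
    [-4.3,0,0],
    [-4.3,0,0],
    [-4.3,0,0],
    [-4.3,0,0],
    [-4.3,0,0],
    [-4.3,0,0],
  ],
)

```text
t: 14.35
tcp_pos: [0.4856, 0.2102, 0.247]
orientation: [2.357, 1.571, 0.215]
contact_force: [0.6, 0.0, -0.7]
width: 0.0532
```

Run:
```python
from h import *
st()
d,P,M=cloud("wrist");cv2.imwrite("pics/w5.png",cv2.resize(d["frame"][260:420,200:440,::-1],None,fx=3.3,fy=3.3,interpolation=cv2.INTER_CUBIC))
d,P,M=cloud("scene");crop(d,"s5.png",200,240,300,330,6)
plan([.4854,.2102,.086],-32.6)
```

```text
t 14.35 g [0.4857 0.2102 0.0997] jaw -32.76 x [ 2.e-04  0.e+00 -1.e+00] w 0.0532 F [ 0.56  0.02 -0.71] q [0.185 0.516 1.584 0.    1.041 0.756]
(-32.6, array([ 0.0139, -0.0002,  0.0002]), array([-0.15, -0.03, -0.03]))
(147.4, array([ 0.0139, -0.0002,  0.0002]), array([ 1.7985e+02, -5.0000e-02,  4.0000e-02]))
```

View pics/w5.png

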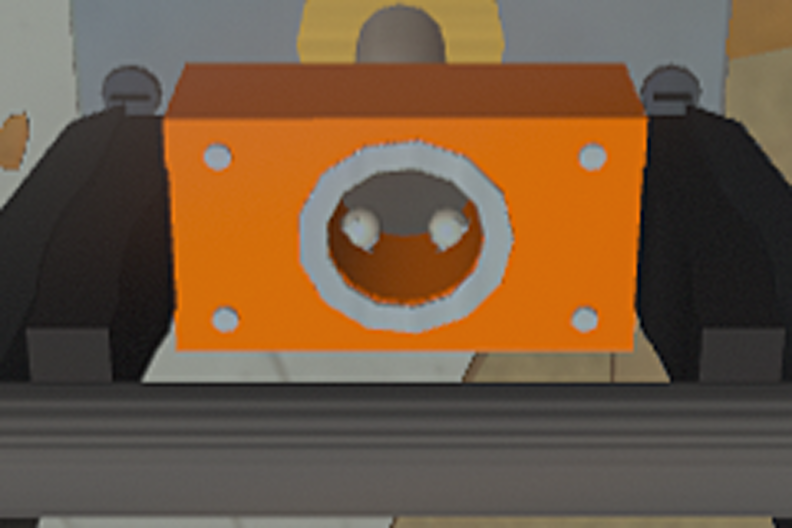

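View pics/s5.png

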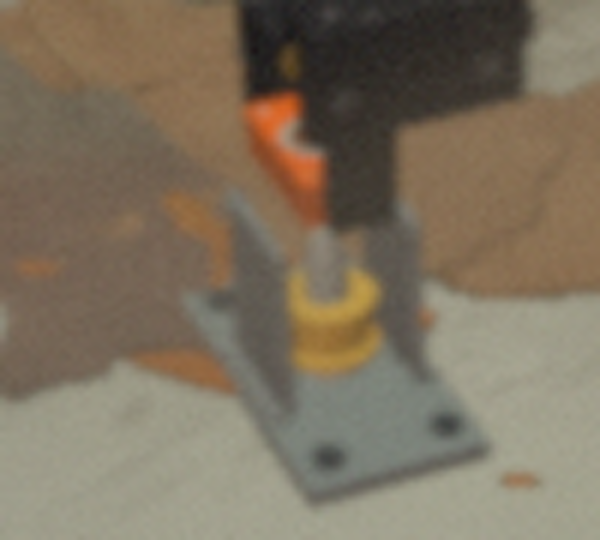

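Call:
drive_tool(
  grip=[-1,-1,-1,-1,-1,-1,-1,-1,-1,-1],
  offset=[
    [0.004,0,0],
    [0.008,0,0],
    [0.011,0,0],
    [0.014,0,0],
    [0.017,0,0],
    [0.019,0,0],
    [0.021,0,0],
    [0.021,0,0],
    [0.021,0,0],
    [0.021,0,0],
  ],
  twist=[
    [-0.15,0,0],
    [-0.15,0,0],
    [-0.15,0,0],
    [-0.15,0,0],
    [-0.15,0,0],
    [-0.15,0,0],
    [-0.15,0,0],
    [-0.15,0,0],
    [-0.15,0,0],
    [-0.15,0,0],
  ],
)

```text
t: 15.7
tcp_pos: [0.4856, 0.2102, 0.226]
orientation: [2.354, 1.571, 0.214]
contact_force: [-0.1, -0.1, -0.3]
width: 0.0535
```

Run:
```python
from h import *
st()
d,P,M=cloud("wrist");cv2.imwrite("pics/w6.png",cv2.resize(d["frame"][260:420,200:440,::-1],None,fx=3.3,fy=3.3,interpolation=cv2.INTER_CUBIC))
```

```text
t 15.7 g [0.4856 0.2102 0.0787] jaw -32.6 x [ 2.e-04  0.e+00 -1.e+00] w 0.0535 F [-0.13 -0.05 -0.3 ] q [0.185 0.547 1.605 0.    0.989 0.754]
```

View pics/w6.png

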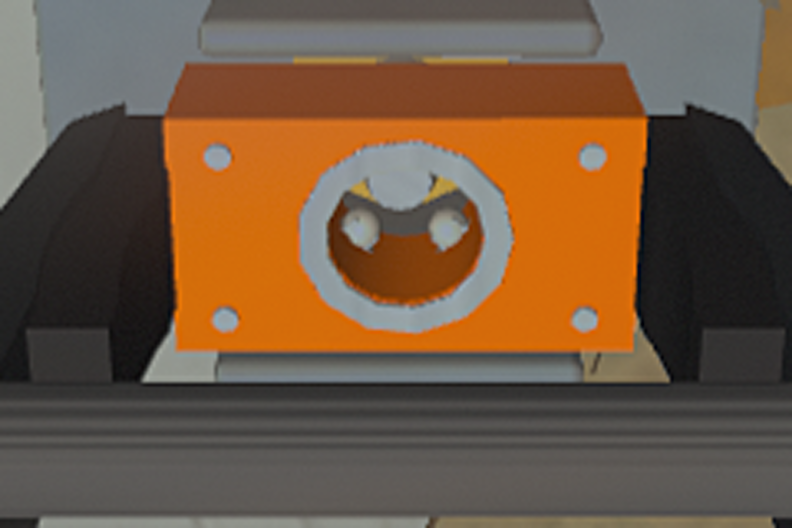

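Run:
```python
from h import *
d,P,M=cloud("wrist");s=sense();A=Rt(s["orientation"]);gp=s["tcp_pos"]+A[:,0]*grasp_offset
def at(u,v,z):
    r=M[:3,:3]@np.array([(u-d["cx"])/d["fx"],(v-d["cy"])/d["fy"],1]);return M[:3,3]+r*(z-M[2,3])/r[2]
zt=gp[2]-.0209+.016
for n,p in dict(ring=at(200+406/3.3,260+237/3.3,zt),tipedge=at(200+402/3.3,260+210/3.3,.06)).items():
    print(n,(A.T@(p-gp)).round(4))
```

```text
ring [0.0049 0.0009 0.0005]
tipedge [0.0186 0.0005 0.0047]
```

Call:
drive_tool(
  grip=[-1,-1,-1,-1,-1,-1,-1,-1,-1,-1],
  offset=[
    [0.0015,-0.0002,0],
    [0.003,-0.0003,0],
    [0.0045,-0.0003,0],
    [0.006,-0.0003,0],
    [0.0075,-0.0003,0],
    [0.009,-0.0003,0],
    [0.0105,-0.0003,0],
    [0.012,-0.0003,0],
    [0.013,-0.0003,0],
    [0.013,-0.0003,0],
  ],
  twist=[
    [0,0,0],
    [0,0,0],
    [0,0,0],
    [0,0,0],
    [0,0,0],
    [0,0,0],
    [0,0,0],
    [0,0,0],
    [0,0,0],
    [0,0,0],
  ],
  newtons=60,
)

```text
t: 17.05
tcp_pos: [0.4852, 0.2104, 0.2128]
orientation: [-0.883, 1.57, -3.023]
contact_force: [-1.0, -0.0, 3.8]
width: 0.0533
```

Run:
```python
from h import *
st()
```

```text
t 17.05 g [0.4851 0.2104 0.0655] jaw -32.6 x [-6.e-04 -1.e-04 -1.e+00] w 0.0533 F [-1.02 -0.02  3.83] q [0.185 0.567 1.618 0.    0.957 0.754]
```

Run:
```python
from h import *
d,P,M=cloud("wrist");cv2.imwrite("pics/w7.png",cv2.resize(d["frame"][260:420,200:440,::-1],None,fx=3.3,fy=3.3,interpolation=cv2.INTER_CUBIC))
d,P,M=cloud("scene");crop(d,"s7.png",200,240,300,330,6)
st()
```

```text
t 17.15 g [0.4851 0.2103 0.0655] jaw -32.61 x [-6.e-04 -1.e-04 -1.e+00] w 0.0534 F [-3.05  1.77  2.5 ] q [0.185 0.567 1.618 0.    0.957 0.754]
```

View pics/w7.png

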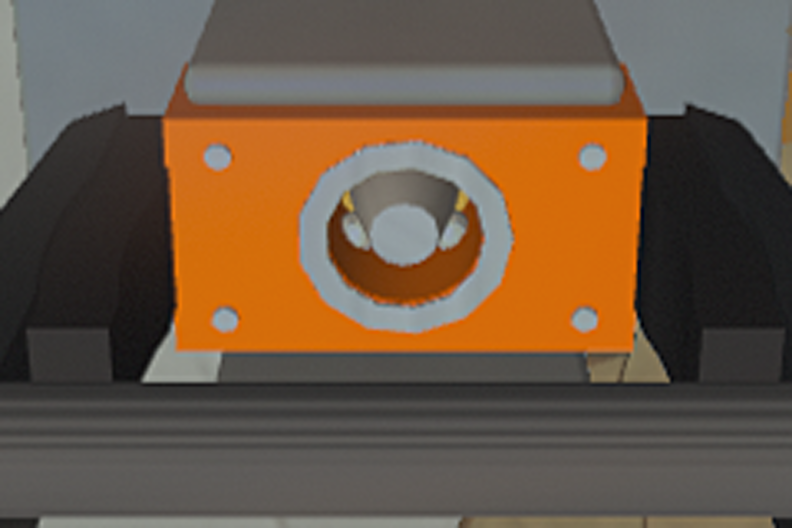

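View pics/s7.png

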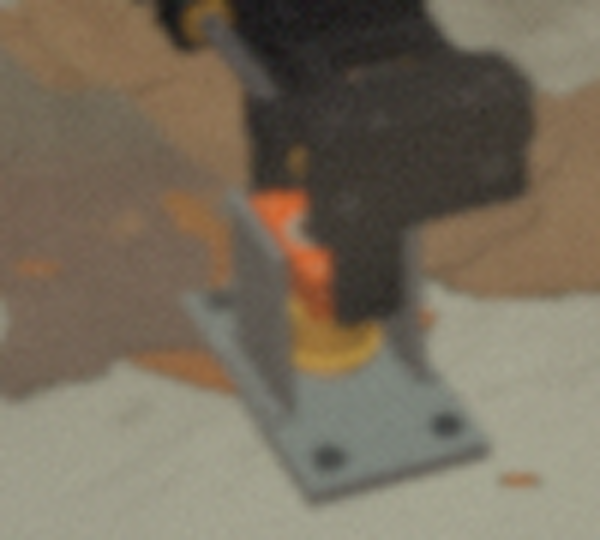

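The nut is unslipped in the grip, with the tip centred in the bore at crop (404,235) and the teeth spread. I continue pressing slowly.

Call:
drive_tool(
  grip=[-1,-1,-1,-1,-1,-1,-1,-1,-1,-1],
  offset=[
    [0.001,0,0],
    [0.002,0,0],
    [0.003,0,0],
    [0.004,0,0],
    [0.005,0,0],
    [0.0058,0,0],
    [0.0064,0,0],
    [0.0069,0,0],
    [0.0073,0,0],
    [0.0076,0,0],
  ],
  twist=[
    [0,0,0],
    [0,0,0],
    [0,0,0],
    [0,0,0],
    [0,0,0],
    [0,0,0],
    [0,0,0],
    [0,0,0],
    [0,0,0],
    [0,0,0],
  ],
)

```text
t: 18.4
tcp_pos: [0.4852, 0.2104, 0.2052]
orientation: [-1.188, 1.57, 2.956]
contact_force: [-1.2, 1.1, -2.2]
width: 0.0534
```

Run:
```python
from h import *
st()
```

```text
t 18.4 g [0.4851 0.2104 0.0579] jaw -32.61 x [-5.e-04  1.e-04 -1.e+00] w 0.0534 F [-1.16  1.07 -2.18] q [0.185 0.579 1.625 0.    0.938 0.754]
```

Call:
drive_tool(
  grip=[-1,-1,-1,-1,-1,-1,-1,-1,-1,-1],
  offset=[
    [0.0003,0,0],
    [0.0006,0,0],
    [0.0009,0,0],
    [0.0012,0,0],
    [0.0014,0,0],
    [0.0016,0,0],
    [0.0018,0,0],
    [0.0018,0,0],
    [0.0018,0,0],
    [0.0018,0,0],
  ],
  twist=[
    [0,0,0],
    [0,0,0],
    [0,0,0],
    [0,0,0],
    [0,0,0],
    [0,0,0],
    [0,0,0],
    [0,0,0],
    [0,0,0],
    [0,0,0],
  ],
)

```text
t: 19.65
tcp_pos: [0.4853, 0.2103, 0.2038]
orientation: [2.071, 1.57, -0.069]
contact_force: [-1.3, 0.6, 6.5]
width: 0.053
```

Run:
```python
from h import *
st()
```

```text
t 19.65 g [0.4854 0.2103 0.0565] jaw -32.6 x [ 5.e-04 -0.e+00 -1.e+00] w 0.053 F [-1.3   0.63  6.49] q [ 0.185  0.581  1.626 -0.     0.934  0.754]
```

Call:
drive_tool(
  grip=[-1,-1,-1,-1,-1,-1,-1,-1,-1,-1],
  offset=[
    [0.0002,0,0],
    [0.0004,0,0],
    [0.0006,0,0],
    [0.0008,0,0],
    [0.001,0,0],
    [0.001,0,0],
    [0.001,0,0],
    [0.001,0,0],
    [0.001,0,0],
    [0.001,0,0],
  ],
  twist=[
    [0,0,0],
    [0,0,0],
    [0,0,0],
    [0,0,0],
    [0,0,0],
    [0,0,0],
    [0,0,0],
    [0,0,0],
    [0,0,0],
    [0,0,0],
  ],
)

```text
t: 20.9
tcp_pos: [0.4853, 0.2103, 0.2038]
orientation: [2.19, 1.57, 0.051]
contact_force: [-4.3, -0.3, 16.7]
width: 0.0536
```

Run:
```python
from h import *
st()
```

```text
t 20.9 g [0.4854 0.2103 0.0565] jaw -32.6 x [ 1.2e-03  1.0e-04 -1.0e+00] w 0.0536 F [-4.3  -0.26 16.75] q [ 0.185  0.581  1.627 -0.     0.933  0.754]
```

Call:
drive_tool(
  grip=[-1,-1,-1,-1,-1,-1,-1,-1,-1,-1],
  offset=[
    [0.0002,0,0],
    [0.0004,0,0],
    [0.0006,0,0],
    [0.0008,0,0],
    [0.001,0,0],
    [0.001,0,0],
    [0.001,0,0],
    [0.001,0,0],
    [0.001,0,0],
    [0.001,0,0],
  ],
  twist=[
    [0,0,0],
    [0,0,0],
    [0,0,0],
    [0,0,0],
    [0,0,0],
    [0,0,0],
    [0,0,0],
    [0,0,0],
    [0,0,0],
    [0,0,0],
  ],
)

```text
t: 22.15
tcp_pos: [0.4852, 0.2104, 0.2037]
orientation: [2.203, 1.569, 0.063]
contact_force: [-7.7, -1.3, 26.8]
width: 0.0533
```

Run:
```python
from h import *
st()
```

```text
t 22.15 g [0.4855 0.2104 0.0564] jaw -32.59 x [ 2.e-03  1.e-04 -1.e+00] w 0.0533 F [-7.72 -1.35 26.77] q [ 0.185  0.581  1.627 -0.     0.932  0.754]
```

Seated: the force rose from 6.5 to 27 N with only 0.1 mm of travel. I relax, open and retreat.

Call:
drive_tool(
  grip=[-1,-1,1,1,1,1,1,1,1,1],
  offset=[
    [-0.001,0,0],
    [-0.002,0,0],
    [-0.002,0,0],
    [-0.002,0,0],
    [-0.002,0,0],
    [-0.002,0,0],
    [-0.002,0,0],
    [-0.01,0,0],
    [-0.04,0,0],
    [-0.08,0,0],
  ],
  twist=[
    [0,0,0],
    [0,0,0],
    [0,0,0],
    [0,0,0],
    [0,0,0],
    [0,0,0],
    [0,0,0],
    [0,0,0],
    [0,0,0],
    [0,0,0],
  ],
)

```text
t: 23.4
tcp_pos: [0.4852, 0.2103, 0.2823]
orientation: [-0.798, 1.569, -2.937]
contact_force: [0.9, 0.1, -0.0]
width: 0.0883
```

Call:
drive_tool(
  grip=[1,1,1,1,1,1,1,1,1,1],
  offset=[
    [0,0,0.03],
    [0,0,0.06],
    [0,0,0.08],
    [0,0,0.08],
    [0,0,0.08],
    [0,0,0.08],
    [0,0,0.08],
    [0,0,0.08],
    [0,0,0.08],
    [0,0,0.08],
  ],
  twist=[
    [0,0,0],
    [0,0,0],
    [0,0,0],
    [0,0,0],
    [0,0,0],
    [0,0,0],
    [0,0,0],
    [0,0,0],
    [0,0,0],
    [0,0,0],
  ],
)

```text
t: 24.65
tcp_pos: [0.4422, 0.143, 0.2815]
orientation: [2.482, 1.571, 0.342]
contact_force: [-0.4, 0.3, -0.4]
width: 0.088
```

Run:
```python
from h import *
st()
d,P,M=cloud("wrist");crop(d,"w8.png",200,30,440,210,3)
hsv=cv2.cvtColor(d["frame"],cv2.COLOR_RGB2HSV);z=P[...,2]
m=(hsv[...,0]<18)&(hsv[...,1]>150)&(z>.045)&(z<.065)&(np.hypot(P[...,0]-.485,P[...,1]-.21)<.06)
p=P[m];c=p.mean(0)
A=np.c_[p[:,:2]-[.4854,.21],np.ones(len(p))]
k=np.ones(len(p),bool)
for _ in range(4):
    w=np.linalg.lstsq(A[k],p[k,2],rcond=None)[0];k=abs(A@w-p[:,2])<.0015
print(len(p),k.sum(),"plane tilt",w[:2],"top z",w[2],cv2.minAreaRect((p[k][:,:2]*1000).astype(np.float32)))
b=P[(z>.004)&(z<.012)&(np.hypot(P[...,0]-.485,P[...,1]-.21)<.08)];print("base z",np.median(b[:,2]))
```

```text
t 24.65 g [0.4422 0.143  0.1342] jaw -32.61 x [ 0.  0. -1.] w 0.088 F [-0.36  0.3  -0.39] q [0.057 0.375 1.717 0.    1.049 0.626]
4478 4341 plane tilt [-0.0183019   0.00826291] top z 0.05212722922225316 ((485.74993896484375, 209.64773559570312), (29.715591430664062, 54.00375747680664), 56.92685317993164)
base z 0.0078070715549415914
```

View pics/w8.png

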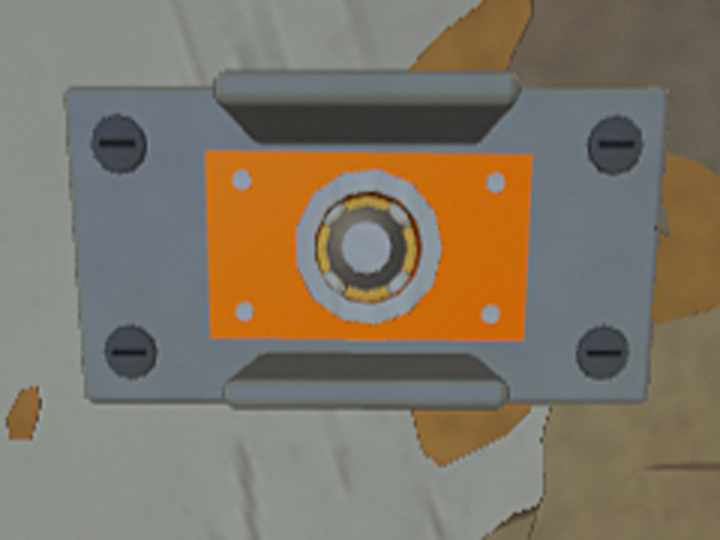

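The nut is centred between the cheeks with the shaft tip at crop (366,247) in the bore. Its top is at 52.1 mm, so the underside is at 36.1 mm against 35.8 mm for the roller face. Tilt is about 0.02 rad and the gripper is clear.

Run:
```python
from h import *
print(hand_in());st()
```

```text
the job is handed in; nothing more can be done
None
the job is handed in; nothing more can be done
```

The push nut is on the larger bracket's shaft, pressed home on the roller, and the job is handed in after about 25 s of the allowed 58 s. No verdict is reported.

I gripped the nut across its long sides in the cradle and set it down on the board midway. There I took a new grip on its ends and pressed it down the shaft. I stopped when the push rose from 6.5 to 27 N with only 0.1 mm of travel, then let go and backed off.

My last wrist-camera checks, against the given limits:

| Check | Measured | Limit |
|---|---|---|
| Nut underside above the roller face (36.1 mm vs 35.8 mm) | 0.3 mm | 1.5 mm |
| Centring on the shaft | about 0.3 mm | 2.5 mm |
| Tilt (plane fit) | about 0.02 rad | 0.06 rad |
| Force on the open gripper | none beyond noise | no contact |

- **Forces:** while the nut climbed the taper I read only 2 to 4 N at rest, less than the 8 to 20 N described, because I could read force only at the end of each move. Pictures showed no slip in the grip.
- **Put-down spot:** in the pictures this spot was covered by a flat leather scrap. It did not affect the new grip.
- **Other things on the board:** I did not re-measure the die, weight or tan blanks, but the arm never went low near them.

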